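# Turn a flat plate over on the turning fence

### The arm

A 6-joint arm with a two-finger parallel gripper is mounted at the origin on a cart in front of the work surface, level with it; the furniture and walls round the work are solid. World frame = base frame: x ahead of the robot, y to its left, z up, the work surface at z = 0. Lengths are in m, angles in degrees, forces in N, time in s.
With the tool pointing down it reaches from about 0.25 to 0.775 m from the base axis. Payload 4 kg.
Tool frame: the origin (TCP) lies midway between the tips of the shut fingers; the grasp point (between the pads) lies 19 mm behind it; z points along the fingers, y is the line along which they close (so a half turn about z gives the same grasp; the last joint's range is limited). The gripper opens to 85 mm and grips with 20 to 120 N. Pads are 22 mm wide; open, the fingers measure 114 mm over their backs; the gripper's body (76 mm by 85 mm) begins 54 mm behind the grasp point. The pads swing forward as they close: fully open they stand 13 mm farther back than shut.
Start: joints at [-71.683, 4.996, 78.535, -0, 96.463, -5.907], TCP at [0.226, -0.502, 0.231] pointing down, gripper open.
Joint ranges: [-177.83, 177.83], [-43.37, 116.18], [15.69, 146.23], [-61.86, 241.86], [9.47, 152.12], [-147.06, 147.06]. Speed limits (degrees/s): [159.86, 159.86, 180, 180, 180, 180].

### API

Orientations are given as [roll, pitch, yaw] about the fixed x, y, z axes, in that order (R = Rz(yaw) Ry(pitch) Rx(roll)).
In Python, from cell import bot gives the robot as it stands.
- The arm moves only by the tool drive_tool, never from a script. Its arguments are lists of equal length, an entry for each row: "offset": the shift along the tool's x, y, z normalised to -1 to 1, where 1 is 0.15 m, a list of three; "twist": the turn about the tool's z normalised to -1 to 1, where 1 is pi/2 rad; "claw": the gripper's target within -1 to 1 (fully open at 1, half-way at 0, shut at -1). In form: {"offset": [[tx, ty, tz], ...], "twist": [twist, ...], "claw": [claw, ...]}. A call has 1 to 5 rows; each row shifts and turns the commanded pose from where the row before left it, along the tool's axes as they then stand; what a row does not reach is not made up. A row lasts 1/12 s, in which the tool goes at most 41.7 mm and 7.16 degrees, less where a joint would pass 70% of its speed; a pose out of reach is approached as far as the arm can. A call with a number of a shift or a turn outside -1 to 1 is refused whole. A call with a gripper value outside its range is refused whole. The fingers move at their own pace and stop on an object; "newtons" is the grip in N (left out, the last holds). Time passes only in rows, so rows that do not move let the fingers close. It gives the time, the measured TCP pose, the force, the opening and the grip force at its end, in the units of the state.
- bot.get_state(): the state, without advancing time (a new reading comes with each control period).
- bot.read_camera(name): name is "scene" or "top" or "wrist"; returns a dict with "pixels" (420x560x3 uint8, red, green, blue), "z_map" (420x560 float32, m along the optical axis (not along the pixel's ray), 0 where there is no reading), "mtx" (3x3 intrinsics, pixels), "R" (3x3) and "t" (3): a world point X has camera coordinates R X + t. Camera axes: x right, y down, z forward; pixel columns grow to the right and rows downward; lengths in m; the calibration is good to about 2 mm. A picture is of the moment at which its call begins.
- bot.sign_off(): hands the job in; it is judged then, once.
The state is a dict: "t": time; "q": joint angles; "qd": joint speeds; "tau": joint torques, N m; "eef_pos": TCP position; "ee_rot": TCP orientation; "contact_force": force on the tool from outside, world axes, zero at the start; "moment": the same for the moment, N m; "grip_width": finger opening in m; "gripper_force": force on a finger pad.
Only numpy, scipy, OpenCV 4.12 (cv2) and the standard library are available. Lean on these libraries where they do the work, as an engineer would, in place of code of your own. Each camera call takes 0.05 s, during which the arm holds its last target. There are 200 camera calls.

### The job

Turn the flat metal plate upside down for measuring its other face, using only pushes of the fingers: nothing is gripped or lifted. Push the plate across the desk against the sloping face of the low steel fence until its far edge rides up and the plate leans on the fence, then reach over behind it and push its raised edge back towards the robot's side, so that it topples over and lies flat, face down, on the desk in front of the fence. Leave the other things on the desk where they stand.

Things in the scene. Friction and masses are not known exactly. Their poses are not given: they have to be found in the camera images.
- plate: Flat grey metal slab with four small holes in its upper face, 50 mm (x) by 62 mm (y), 8 mm thick, about 0.12 kg, loose on the desk before the fence, square to it within 0.2 rad. Origin: centre of the face that lies on the desk at the start. z points from it to the opposite face: up at the start, down once turned over (origin then 8 mm up). x points towards the fence.
- plate_center (a point): Centre of the plate. Pushed until its near edge is at the fence's foot, the plate leans on the face and stays when let go: far edge about 41 mm up and 29 mm beyond the foot line, the corner nearest the robot 7 mm before the foot line and 5 mm up. It falls over by itself once about 10 degrees past upright to the robot's side. Push near the middle of its near edge, fingertips within 4 mm of the desk, or they slip over it.
- fence: Low bare steel fence fixed to the desk, 150 mm long (y). Its polished, slippery face (friction about 0.25) looks to the robot's side and rises from the desk at 55 degrees, leaning away. Origin: middle of the foot line of that face, on the desk. x points level from the foot line to behind the fence, away from the robot; y along the fence to the left; z up.
- fence_crest (a point): Middle of the fence's straight top edge, 23.8 mm above the desk and 16.6 mm behind the foot line; the wall is 6 mm thick. Behind it: a flange 5 mm high reaching 42 mm behind the foot line, two screw heads on it 9 mm high and 48 mm either side of the middle, and a rib 24 mm high at each end; otherwise free space.
- ring_gauge: Steel ring gauge, 50 mm across and 18 mm high, lying on the desk at the right end of the fence; a bystander. Origin: centre of its underside.
- gauge_block: Steel gauge block, 30 x 9 mm and 33 mm high, standing to the left of the plate's way; a bystander. Origin: centre of its underside.
- cap_screw: Black socket-head cap screw standing on its head, 13 mm across and 38 mm high, to the left of the plate's way; a bystander. Origin: centre of its underside.
- micrometer: Outside micrometer lying at the back of the desk, 45 x 134 x 17 mm; a bystander. Origin: centre of its underside.
- v_block: Steel V-block, 35 x 60 x 40 mm, standing on the desk right of the fence; a bystander. Origin: centre of its underside.
There are look-alikes about, which are no part of the job. Of the things that look like the plate, the largest one is meant.

How it is judged:
By the outcome, as a careful person would: the job done as asked, in the order asked, and still so for the second after the job is handed in, with the robot touching nothing.
It also fails if it takes over 45 s, if anything falls off the work surface, if the arm or the gripper's body presses on something with over 40 N, if the wrist force passes 120 N, or if a joint passes its speed limit or range.

## Working session

There is one attempt and no reset: what is moved stays moved. The work goes in short steps, Python scripts to look and compute and a tool call to move; the robot and the scene stay as the last step left them, time stands still between calls to the robot, and variables do not carry over. Pictures are saved under pics/ and viewed, at most 12 in all, crops included, and the job is handed in when it is done.

Besides the shell and the picture viewer there is one more tool, called after "Request:" as name(argument=value, ...) on one line, values as JSON. drive_tool: Moves the arm, as the interface text tells. Scaled input: -1 to 1 covers 0.15 m each way for a shift and pi/2 rad each way for a turn. Its arguments: {"type":"object","properties":{"offset":{"type":"array","items":{"type":"array","items":{"type":"number","minimum":-1,"maximum":1}}},"twist":{"type":"array","items":{"type":"number","minimum":-1,"maximum":1}},"claw":{"type":"array","items":{"type":"number"}},"newtons":{"type":"number"}},"required":["offset","twist","claw"]}

```bash
mkdir -p pics; cat > h.py <<'E'
import cv2,numpy as np
from cell import bot
def snap(name,f,crop=None,s=1):
    c=bot.read_camera(name); np.savez('pics/'+f+'.npz',**c)
    im=c['pixels'][:,:,::-1]
    if crop: u0,v0,u1,v1=crop; im=im[v0:v1,u0:u1]
    cv2.imwrite('pics/'+f+'.png',cv2.resize(im,None,fx=s,fy=s,interpolation=cv2.INTER_CUBIC)); return c
def P(c,u,v,z=None):
    r=np.linalg.inv(c['mtx'])@np.array([u,v,1.]); R,t=c['R'],c['t']; o=-R.T@t; d=R.T@r
    k=c['z_map'][int(v),int(u)] if z is None else (z-o[2])/d[2]
    return np.round(o+k*d,4)
E
python3 - <<'E'
from h import *
snap('top','top1',s=1.4); snap('scene','sc1',s=1.4)
s=bot.get_state(); print(s['eef_pos'],s['ee_rot'],s['t'],s['grip_width'])
E
```

```text
[ 0.22550904 -0.50114156  0.23021667] [-1.79882533e+02 -1.22793887e-02  2.42221352e+01] 0.1 0.08518357648311452
```

View pics/top1.png

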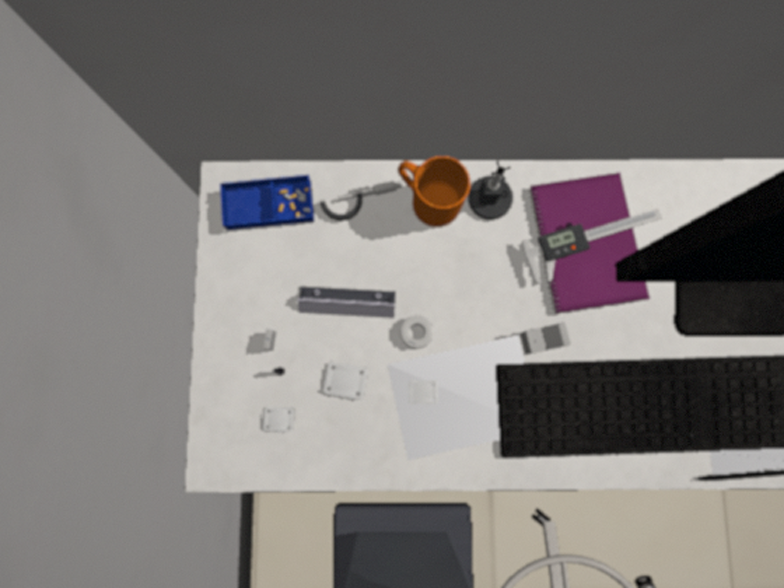

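View pics/sc1.png

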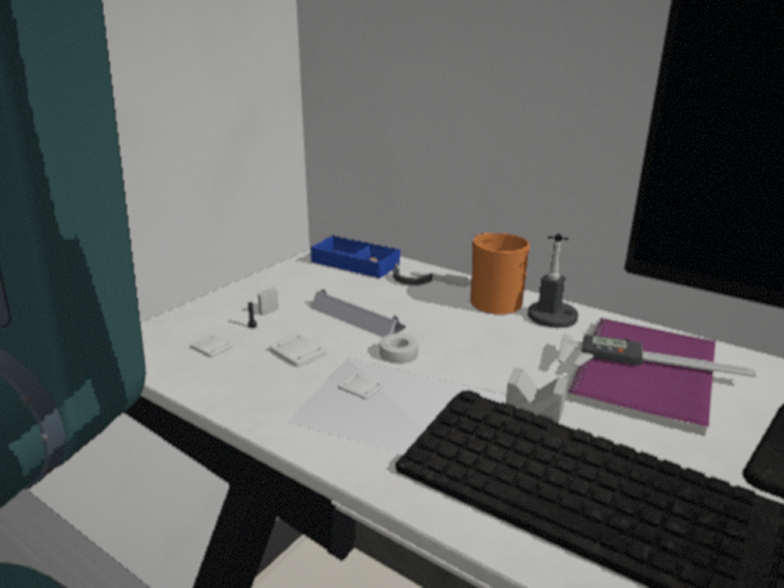

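Candidates for the plate in the top view (1.4x pixels) are (344,380), (278,419) and (422,392). The one at (344,380) is the largest and stands before the fence at (347,302). The ring is at (414,332), the block at (269,340) and the screw at (279,371). I'll check the choice in a close crop.

```bash
python3 - <<'E'
from h import *
c=snap('top','top2',crop=(165,190,325,310),s=5)
for n,u,v,z in [('plate',246,271.5,.008),('small1',198.5,299.5,.008),('small2',301.5,280,.008),('ring',296,237,.018),('fence',248,216,0)]:
    print(n,P(c,u,v,z),P(c,u,v))
print(-c['R'].T@c['t'])
E
```

```text
plate [0.4856 0.1006 0.008 ] [0.4856 0.1005 0.009 ]
small1 [0.4276 0.2003 0.008 ] [0.4276 0.2004 0.0073]
small2 [ 0.4672 -0.0176  0.008 ] [ 0.4672 -0.0176  0.0077]
ring [ 0.558  -0.0065  0.018 ] [ 0.5594 -0.0072  0.0035]
fence [0.6065 0.0978 0.    ] [0.6029 0.096  0.0241]
[0.47597769 0.03421751 0.87445639]
```

View pics/top2.png

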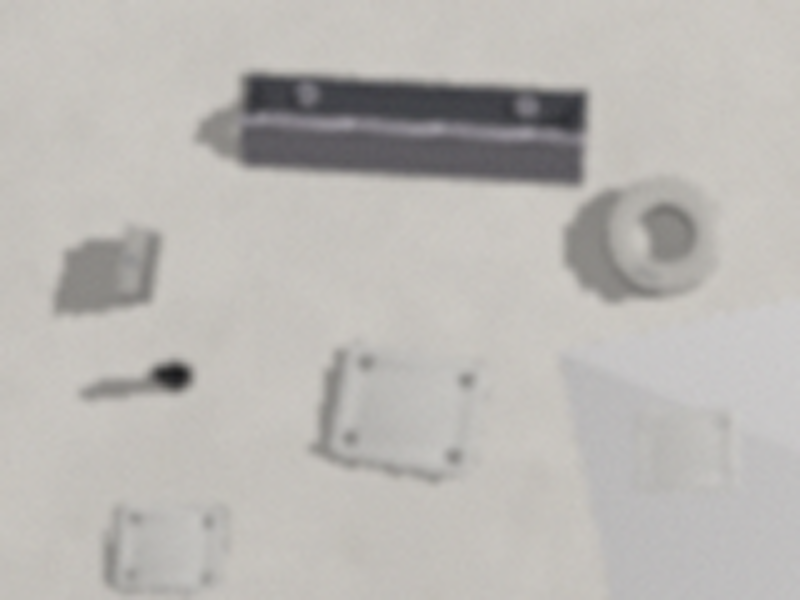

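The crop shows the fence foot line from (243,165) to (583,184). The plate's holes are at (366,362), (467,380), (454,457) and (350,438). This is the largest of the three look-alikes, so it is the plate.

```bash
python3 - <<'E'
from h import *
c=dict(np.load('pics/top2.npz'))
f=lambda x,y,z:P(c,165+x/5,190+y/5,z)
L,R=f(243,165,0),f(583,184,0)
d=L-R; print('fence',L,R,(L+R)/2,np.hypot(*d[:2]),'yaw',np.degrees(np.arctan2(-d[0],d[1])))
Lc,Rc=f(243,122,.0238),f(583,137,.0238); d=Lc-Rc; print('crest',Lc,Rc,(Lc+Rc)/2,np.degrees(np.arctan2(-d[0],d[1])))
h=[f(x,y,.008) for x,y in [(366,362),(467,380),(454,457),(350,438)]]
print(np.array(h),np.mean(h,0))
for a,b in [(0,1),(3,2)]:
    d=h[a]-h[b]; print('plate yaw',np.degrees(np.arctan2(-d[0],d[1])),np.hypot(*d[:2]))
for a,b in [(0,3),(1,2)]:
    d=h[a]-h[b]; print('plate yaw',np.degrees(np.arctan2(d[1],d[0])),np.hypot(*d[:2]))
print('block',f(140,265,.033),'screw',f(172,376,.038),'ring',f(662,237,.018))
# plate depth blob
z=c['z_map'];v,u=np.mgrid[245:295,222:270]
pts=np.array([P(c,a,b) for a,b in zip(u.ravel(),v.ravel())]); m=pts[:,2]>.0055
import cv2
q=pts[m][:,:2].astype(np.float32); print(len(q),cv2.minAreaRect(q*1000))
E
```

```text
fence [0.5913 0.1731 0.    ] [0.5823 0.0239 0.    ] [0.5868 0.0985 0.    ] 0.1494712012395699 yaw -3.451996846505743
crest [0.6067 0.1697 0.0238] [0.5996 0.0241 0.0238] [0.60315 0.0969  0.0238 ] -2.7917448507644576
[[0.505  0.1174 0.008 ]
 [0.4971 0.0742 0.008 ]
 [0.4647 0.0796 0.008 ]
 [0.4729 0.1239 0.008 ]] [0.484925 0.098775 0.008   ]
plate yaw -10.363192456248676 0.04391639784863964
plate yaw -10.486845553323557 0.04505252490149691
plate yaw -11.447167611611277 0.03275148851579117
plate yaw -9.462322208025626 0.03284691766361037
block [0.5449 0.2101 0.033 ] screw [0.4986 0.1946 0.038 ] ring [ 0.5571 -0.0095  0.018 ]
657 ((481.5285339355469, 90.37113952636719), (108.11284637451172, 59.298831939697266), 67.65937805175781)
```

Request:
drive_tool(offset=[[0,0,0],[0,0,0],[0,0,0],[0,0,0],[0,0,0]], twist=[0.0764,0.0764,0.0764,0.0764,0], claw=[-1,-1,-1,-1,-1])

```text
t: 0.57
eef_pos: [0.2256, -0.5014, 0.2308]
ee_rot: [-180.0, 0.0, -3.4]
contact_force: [-0.5, 0.6, 0.4]
grip_width: 0.0252
gripper_force: 0.0
```

Request:
drive_tool(offset=[[0.07,-0.256,0],[0.07,-0.256,0],[0.07,-0.256,0],[0.07,-0.256,0],[0.07,-0.256,0]], twist=[0,0,0,0,0], claw=[-1,-1,-1,-1,-1])

```text
t: 0.98
eef_pos: [0.2891, -0.3111, 0.231]
ee_rot: [-180.0, -0.0, -3.1]
contact_force: [1.3, 0.5, 0.9]
grip_width: 0.0
gripper_force: 0.0
```

Request:
drive_tool(offset=[[0.07,-0.256,0],[0.07,-0.256,0],[0.07,-0.256,0],[0.07,-0.256,0],[0.07,-0.256,0]], twist=[0,0,0,0,0], claw=[-1,-1,-1,-1,-1])

```text
t: 1.4
eef_pos: [0.3524, -0.1224, 0.2314]
ee_rot: [180.0, -0.0, -3.1]
contact_force: [1.4, 0.5, -0.6]
grip_width: 0.0
gripper_force: 0.0
```

Request:
drive_tool(offset=[[0.07,-0.256,0],[0.07,-0.256,0],[0.07,-0.256,0],[0.07,-0.256,0],[0.07,-0.256,0]], twist=[0,0,0,0,0], claw=[-1,-1,-1,-1,-1])

```text
t: 1.82
eef_pos: [0.4159, 0.0665, 0.2314]
ee_rot: [180.0, -0.0, -3.1]
contact_force: [1.7, -1.0, 0.4]
grip_width: -0.0001
gripper_force: 0.0
```

Request:
drive_tool(offset=[[0.05,-0.22,0],[0,0,0],[0,0,0]], twist=[0,0,0], claw=[-1,-1,-1])

```text
t: 2.07
eef_pos: [0.425, 0.0983, 0.2308]
ee_rot: [180.0, 0.1, -2.9]
contact_force: [0.0, -0.5, -0.3]
grip_width: -0.0002
gripper_force: 0.0
```

```bash
python3 - <<'E'
from h import *
c=snap('wrist','w1',s=1.4); print(bot.get_state()['eef_pos'],-c['R'].T@c['t'],c['R'])
E
```

```text
[0.42495031 0.09715592 0.23091403] [0.49400426 0.09616319 0.37305517] [[-5.15898370e-02 -9.98668077e-01  7.49367440e-04]
 [-9.60430465e-01  4.98201553e-02  2.74027871e-01]
 [-2.73700221e-01  1.34173379e-02 -9.61721459e-01]]
```

View pics/w1.png

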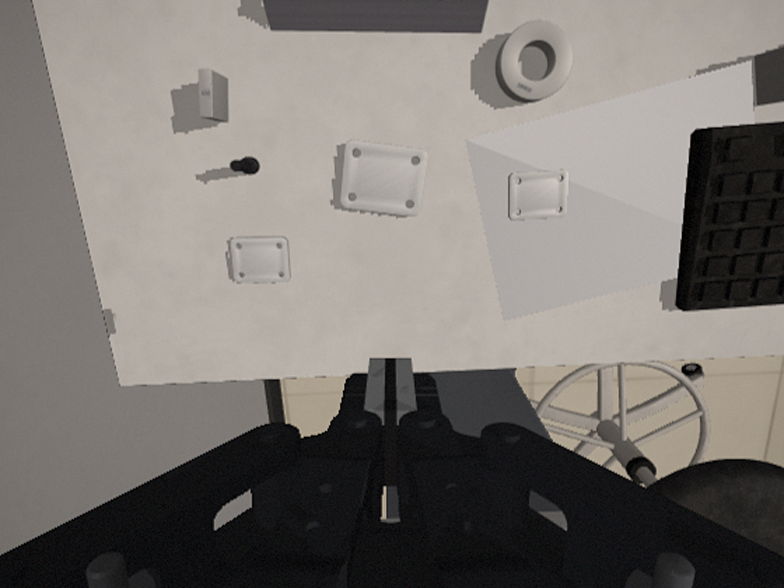

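The wrist view shows the plate holes at (356,153), (420,160), (410,205) and (352,196). The fence foot runs from (274,29) to (486,32), and the finger tips are at (371–412, 358).

```bash
python3 - <<'E'
from h import *
c=dict(np.load('pics/w1.npz')); f=lambda x,y,z:P(c,x/1.4,y/1.4,z)
L,R=f(274,29,0),f(486,32,0);d=L-R; a=np.arctan2(-d[0],d[1]); print(L,R,'foot',(L+R)/2,np.linalg.norm(d),np.degrees(a))
h=np.array([f(x,y,.008) for x,y in [(356,153),(420,160),(410,205),(352,196)]]);m=h.mean(0);print(h,m)
e=h[0]-h[1]+h[3]-h[2];print('plate yaw',np.degrees(np.arctan2(-e[0],e[1])))
r=m-(L+R)/2;print('plate in fence',r[0]*np.cos(a)+r[1]*np.sin(a),-r[0]*np.sin(a)+r[1]*np.cos(a))
print('near edge',f(341,206,.004),f(419,217,.004),'tips',f(371,358,.231),f(412,358,.231))
E
```

```text
[0.5908 0.1728 0.    ] [0.5812 0.0231 0.    ] foot [0.586   0.09795 0.     ] 0.15000749981250935 -3.6692540956393995
[[0.5041 0.1203 0.008 ]
 [0.4967 0.0732 0.008 ]
 [0.4642 0.082  0.008 ]
 [0.4732 0.1256 0.008 ]] [0.48455  0.100275 0.008   ]
plate yaw -10.24924650609909
plate in fence -0.10139083058520304 -0.004172241393145357
near edge [0.4659 0.1349 0.004 ] [0.4544 0.0752 0.004 ] tips [0.4342 0.1052 0.231 ] [0.4335 0.0919 0.231 ]
```

Request:
drive_tool(offset=[[0,-0.04,0.26],[0,0,0.26],[0,0,0.26],[0,0,0.26],[0,0,0.26]], twist=[0.006,0,0,0,0], claw=[-0.4,-0.4,-0.4,-0.4,-0.4])

```text
t: 2.53
eef_pos: [0.4254, 0.1011, 0.0351]
ee_rot: [180.0, -0.1, -3.9]
contact_force: [1.0, -0.0, 0.1]
grip_width: 0.0256
gripper_force: 0.0
```

Request:
drive_tool(offset=[[0,0,0.1],[0,0,0.04],[0,0,0],[0,0,0]], twist=[0,0,0,0], claw=[-0.4,-0.4,-0.4,-0.4])

```text
t: 2.87
eef_pos: [0.4267, 0.1021, 0.0166]
ee_rot: [-180.0, -0.1, -3.9]
contact_force: [0.3, -0.3, 1.3]
grip_width: 0.0257
gripper_force: 0.0
```

```bash
python3 - <<'E'
from h import *
c=snap('wrist','w2',s=1.4); s=bot.get_state();print(s['eef_pos'],s['grip_width'],s['contact_force'])
E
```

```text
[0.42739431 0.10240899 0.01731214] 0.025820131348370634 [ 0.41932033 -0.5625861   1.24956161]
```

View pics/w2.png

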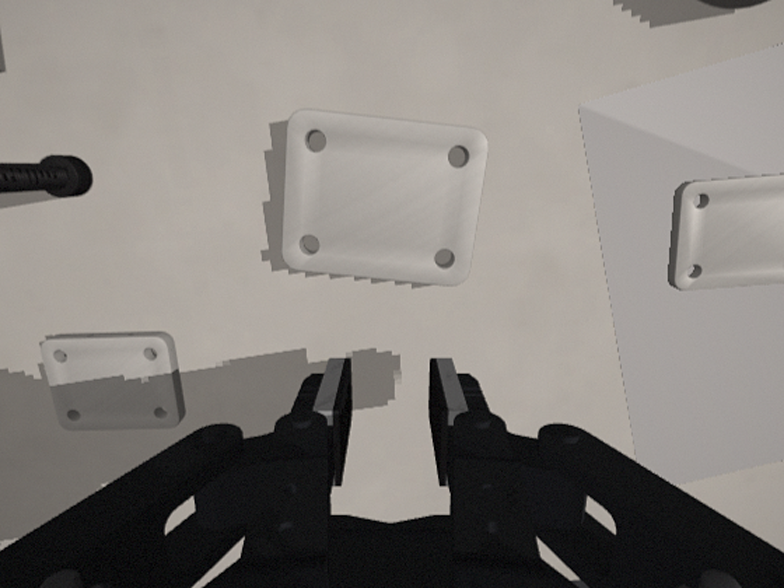

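The plate lies dead ahead: it is centred at (387,198) and the fingers straddle (391,360). Next I descend gently until contact.

Request:
drive_tool(offset=[[0,0,0.06],[0,0,0],[0,0,0.015],[0,0,0]], twist=[0,0,0,0], claw=[-0.4,-0.4,-0.4,-0.4])

```text
t: 3.25
eef_pos: [0.4256, 0.103, 0.0041]
ee_rot: [180.0, -0.0, -3.8]
contact_force: [0.2, -0.4, 0.4]
grip_width: 0.0258
gripper_force: 0.0
```

Request:
drive_tool(offset=[[0,0,0.01],[0,0,0],[0,0,0]], twist=[0,0,0], claw=[-0.4,-0.4,-0.4])

```text
t: 3.5
eef_pos: [0.4256, 0.103, 0.0026]
ee_rot: [180.0, -0.0, -3.8]
contact_force: [-0.1, 0.3, -0.4]
grip_width: 0.0258
gripper_force: 0.0
```

Request:
drive_tool(offset=[[0,0,0.01],[0,0,0],[0,0,0]], twist=[0,0,0], claw=[-0.4,-0.4,-0.4])

```text
t: 3.75
eef_pos: [0.4255, 0.103, 0.0009]
ee_rot: [180.0, 0.0, -3.8]
contact_force: [0.6, -0.1, -0.3]
grip_width: 0.0258
gripper_force: 0.0
```

Request:
drive_tool(offset=[[0,0,0.007],[0,0,0],[0,0,0]], twist=[0,0,0], claw=[-0.4,-0.4,-0.4])

```text
t: 4.0
eef_pos: [0.4256, 0.1029, -0.0]
ee_rot: [180.0, 0.0, -3.8]
contact_force: [-1.2, -0.3, 0.2]
grip_width: 0.0251
gripper_force: 0.0
```

Request:
drive_tool(offset=[[0,0,0.007],[0,0,0],[0,0,0]], twist=[0,0,0], claw=[-0.4,-0.4,-0.4])

```text
t: 4.25
eef_pos: [0.4256, 0.1029, -0.0001]
ee_rot: [180.0, 0.0, -3.8]
contact_force: [-3.4, 0.5, 6.4]
grip_width: 0.0256
gripper_force: 3.1
```

Request:
drive_tool(offset=[[0,0,-0.019],[0.05,0,0],[0.05,0,0],[0.05,0,0],[0.04,0,0]], twist=[0,0,0,0,0], claw=[-0.4,-0.4,-0.4,-0.4,-0.4])

```text
t: 4.67
eef_pos: [0.4548, 0.1008, 0.0016]
ee_rot: [180.0, 0.0, -3.8]
contact_force: [-1.6, -1.1, 1.0]
grip_width: 0.026
gripper_force: 1.2
```

Request:
drive_tool(offset=[[0.04,0,0],[0.04,0,0],[0.04,0,0],[0.04,0,0],[0.04,0,0]], twist=[0,0,0,0,0], claw=[-0.4,-0.4,-0.4,-0.4,-0.4])

```text
t: 5.08
eef_pos: [0.4846, 0.099, 0.0015]
ee_rot: [180.0, -0.0, -3.8]
contact_force: [-1.2, -0.2, -0.8]
grip_width: 0.0259
gripper_force: 0.3
```

Request:
drive_tool(offset=[[0.04,0,0],[0.04,0,0],[0.04,0,0],[0.04,0,0],[0.0,0,0]], twist=[0,0,0,0,0], claw=[-0.4,-0.4,-0.4,-0.4,-0.4])

```text
t: 5.5
eef_pos: [0.5095, 0.0973, 0.0021]
ee_rot: [-180.0, -0.1, -3.8]
contact_force: [-0.0, -0.1, 0.7]
grip_width: 0.0254
gripper_force: 0.0
```

```bash
python3 - <<'E'
from h import *
c=snap('wrist','w3',s=1.4); s=bot.get_state();print(s['eef_pos'],s['grip_width'],s['contact_force'])
E
```

```text
[0.5089443  0.09737393 0.00207393] 0.025748634871923748 [-0.60355982  0.27320209 -0.2120155 ]
```

View pics/w3.png

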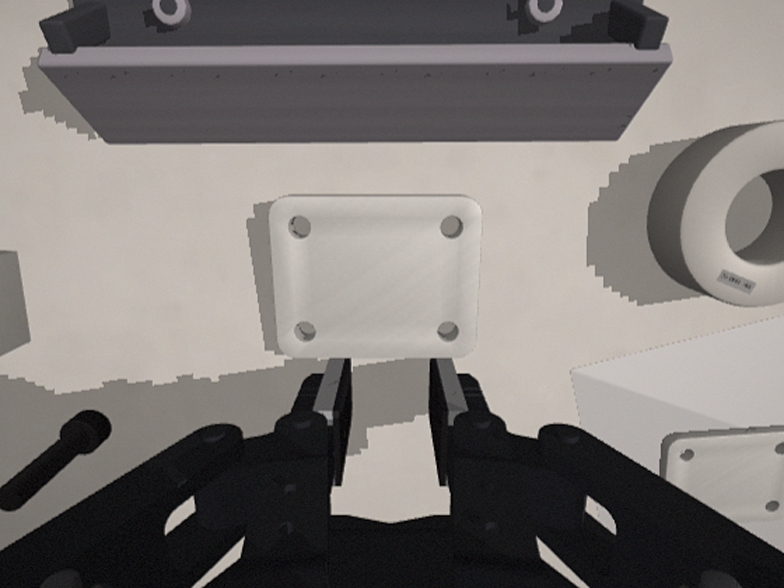

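The plate is now square to the fence. Its far edge is at row 195, about 16 mm before the foot at row 141. I keep pushing, up the slope.

Request:
drive_tool(offset=[[0.035,0,0],[0.035,0,0],[0.03,0,0],[0.025,0,0],[0.025,0,0]], twist=[0,0,0,0,0], claw=[-0.4,-0.4,-0.4,-0.4,-0.4])

```text
t: 5.97
eef_pos: [0.5254, 0.0962, 0.0015]
ee_rot: [180.0, 0.8, -3.8]
contact_force: [-22.2, 0.7, 17.8]
grip_width: 0.0257
gripper_force: 11.1
```

Request:
drive_tool(offset=[[0.02,0,0],[0.02,0,0],[0.02,0,0],[0.02,0,0]], twist=[0,0,0,0], claw=[-0.4,-0.4,-0.4,-0.4])

```text
t: 6.3
eef_pos: [0.526, 0.0962, 0.0013]
ee_rot: [179.9, 2.3, -3.8]
contact_force: [-48.5, 1.6, 40.1]
grip_width: 0.0256
gripper_force: 25.3
```

```bash
python3 - <<'E'
from h import *
c=snap('wrist','w4',s=1.4); s=bot.get_state();print(s['eef_pos'],s['moment'],s['contact_force'])
E
```

```text
[0.525934   0.09619134 0.00136947] [0.26920219 7.28337026 0.05040951] [-43.21941343   1.30718686  36.13599448]
```

View pics/w4.png

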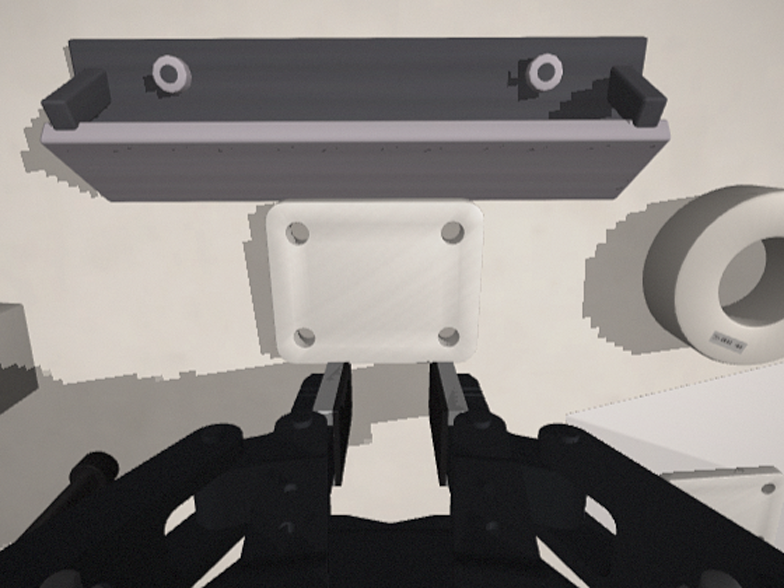

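The plate is square and touching the foot (row 200), but it has wedged: the arm sags under load and presses the near edge down. I'll back off, then push again with a slight upward drift so friction doesn't pin that edge.

Request:
drive_tool(offset=[[-0.08,0,0],[-0.06,0,0],[0,0,0.006],[0,0,0]], twist=[0,0,0,0], claw=[-0.4,-0.4,-0.4,-0.4])

```text
t: 6.68
eef_pos: [0.5222, 0.0965, 0.0011]
ee_rot: [-180.0, -0.1, -3.8]
contact_force: [0.2, 0.4, -0.5]
grip_width: 0.0255
gripper_force: 0.0
```

Request:
drive_tool(offset=[[0.02,0,0],[0.013,0,-0.004],[0.013,0,-0.005],[0.013,0,-0.005],[0.013,0,-0.005]], twist=[0,0,0,0,0], claw=[-0.4,-0.4,-0.4,-0.4,-0.4])

```text
t: 7.1
eef_pos: [0.5257, 0.0962, 0.0012]
ee_rot: [180.0, 1.0, -3.8]
contact_force: [-17.0, 1.4, 3.6]
grip_width: 0.0254
gripper_force: 8.7
```

Request:
drive_tool(offset=[[0,0,-0.007],[0,0,-0.007],[0,0,0]], twist=[0,0,0], claw=[-0.4,-0.4,-0.4])

```text
t: 7.35
eef_pos: [0.5304, 0.0958, 0.0044]
ee_rot: [180.0, 0.3, -3.8]
contact_force: [-4.8, 0.6, -0.6]
grip_width: 0.0257
gripper_force: 2.3
```

It came free and is riding up. I continue forward and bring the tip down a little.

Request:
drive_tool(offset=[[0.014,0,0],[0.014,0,0],[0.014,0,0],[0,0,0]], twist=[0,0,0,0], claw=[-0.4,-0.4,-0.4,-0.4])

```text
t: 7.68
eef_pos: [0.5396, 0.0953, 0.0059]
ee_rot: [180.0, -0.1, -3.8]
contact_force: [-2.7, -0.2, -1.1]
grip_width: 0.0257
gripper_force: 0.7
```

Request:
drive_tool(offset=[[0,0,0.012],[0,0,0.012],[0.014,0,0],[0.014,0,0],[0,0,0]], twist=[0,0,0,0,0], claw=[-0.4,-0.4,-0.4,-0.4,-0.4])

```text
t: 8.1
eef_pos: [0.5428, 0.0951, 0.0023]
ee_rot: [180.0, -0.0, -3.8]
contact_force: [-2.6, -0.1, 0.0]
grip_width: 0.0254
gripper_force: 1.1
```

Request:
drive_tool(offset=[[0.014,0,0],[0.014,0,0],[0.014,0,0],[0,0,0]], twist=[0,0,0,0], claw=[-0.4,-0.4,-0.4,-0.4])

```text
t: 8.43
eef_pos: [0.5499, 0.0946, 0.0024]
ee_rot: [180.0, -0.1, -3.8]
contact_force: [-0.0, -0.4, -0.1]
grip_width: 0.0253
gripper_force: 0.1
```

Request:
drive_tool(offset=[[0.016,0,0.003],[0.016,0,0],[0.016,0,0],[0.016,0,0],[0,0,0]], twist=[0,0,0,0,0], claw=[-0.4,-0.4,-0.4,-0.4,-0.4])

```text
t: 8.85
eef_pos: [0.5593, 0.094, 0.0017]
ee_rot: [180.0, -0.1, -3.8]
contact_force: [-0.4, -0.2, 0.0]
grip_width: 0.0261
gripper_force: 0.2
```

Request:
drive_tool(offset=[[0.014,0,0],[0.014,0,0],[0.014,0,0],[0,0,0]], twist=[0,0,0,0], claw=[-0.4,-0.4,-0.4,-0.4])

```text
t: 9.18
eef_pos: [0.5653, 0.0936, 0.0017]
ee_rot: [180.0, -0.0, -3.8]
contact_force: [-0.9, -0.6, -1.1]
grip_width: 0.0258
gripper_force: 0.3
```

```bash
python3 - <<'E'
from h import *
c=snap('wrist','w5',s=1.4); s=bot.get_state();print(s['eef_pos'],s['moment'],s['contact_force'])
E
```

```text
[0.56522329 0.09360329 0.00181549] [0.04622928 0.0826402  0.02273754] [-1.04443242 -0.31893967  0.00245636]
```

View pics/w5.png

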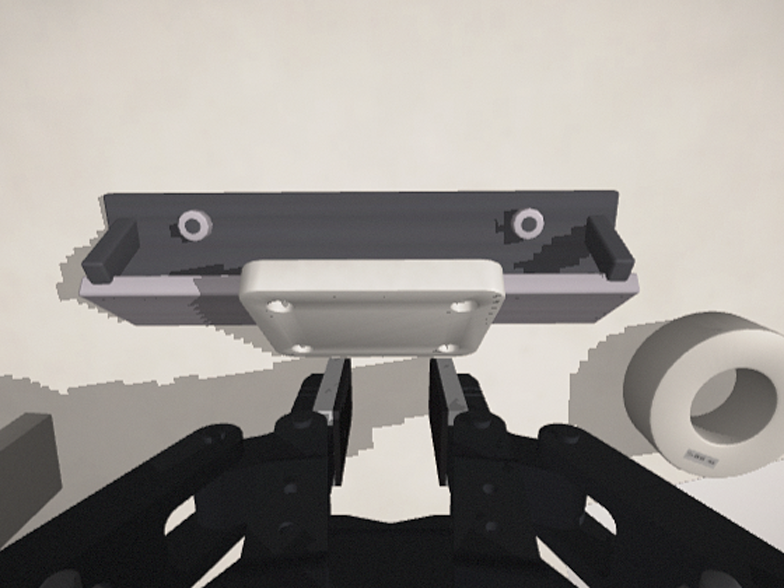

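The plate is leaning on the fence, square. Its raised edge spans (243–503, 262–295) in the picture, and a few more mm remain to the foot.

Request:
drive_tool(offset=[[0.01,0,0],[0.01,0,0],[0,0,0]], twist=[0,0,0], claw=[-0.4,-0.4,-0.4])

```text
t: 9.48
eef_pos: [0.568, 0.0934, 0.0019]
ee_rot: [180.0, -0.0, -3.8]
contact_force: [-1.1, -1.0, -0.5]
grip_width: 0.0255
gripper_force: 0.4
```

Request:
drive_tool(offset=[[0.009,0,0],[0,0,0],[0,0,0]], twist=[0,0,0], claw=[-0.4,-0.4,-0.4])

```text
t: 9.73
eef_pos: [0.5684, 0.0934, 0.0018]
ee_rot: [180.0, 0.1, -3.8]
contact_force: [-4.6, 0.9, 1.3]
grip_width: 0.0263
gripper_force: 2.4
```

Request:
drive_tool(offset=[[-0.03,0,0],[-0.1,0,0],[0,-0.03,-0.25],[0,0,-0.25],[0,0,-0.2]], twist=[0,0,0,0,0], claw=[-0.4,-0.4,-0.4,-0.4,-0.4])

```text
t: 10.15
eef_pos: [0.5506, 0.0993, 0.1089]
ee_rot: [-180.0, -0.2, -3.8]
contact_force: [1.4, -0.1, 0.1]
grip_width: 0.0255
gripper_force: 0.0
```

Request:
drive_tool(offset=[[0.2,0,0],[0.2,0,0],[0.21,0,0],[0,0,0],[0,0,0]], twist=[0,0,0,0,0], claw=[-0.4,-0.4,-0.4,-0.4,-0.4])

```text
t: 10.57
eef_pos: [0.6426, 0.0927, 0.106]
ee_rot: [180.0, -0.0, -3.9]
contact_force: [-0.0, -0.1, -0.1]
grip_width: 0.0256
gripper_force: 0.0
```

```bash
python3 - <<'E'
from h import *
c=snap('top','t3',crop=(195,180,305,260),s=6); s=bot.get_state();print(s['eef_pos'],s['contact_force'])
E
```

```text
[0.64156462 0.09295041 0.10629913] [-1.29897626  0.30862681 -0.17915255]
```

View pics/t3.png

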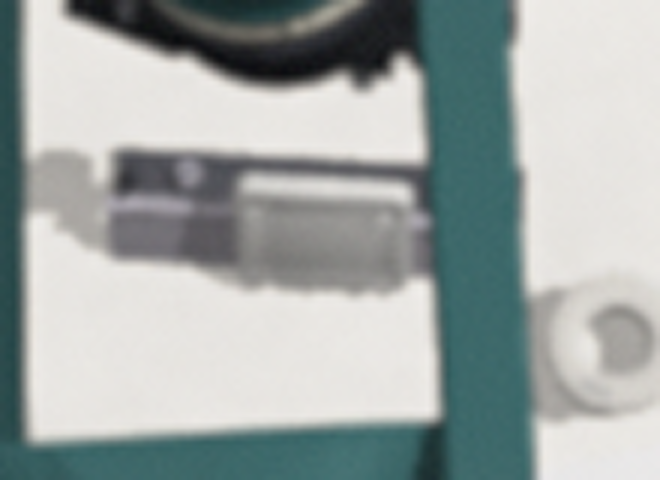

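The plate stays leaning with the arm off it; its raised edge is at crop row 175. I lower the fingers behind it, then pull back.

Request:
drive_tool(offset=[[0,0,0.2],[0,0,0.2],[0,0,0.1],[0,0,0],[-0.05,0,0]], twist=[0,0,0,0,0], claw=[-0.4,-0.4,-0.4,-0.4,-0.4])

```text
t: 11.03
eef_pos: [0.6332, 0.0936, 0.0315]
ee_rot: [180.0, 0.0, -3.8]
contact_force: [-0.6, 0.8, 1.2]
grip_width: 0.0255
gripper_force: 0.0
```

Request:
drive_tool(offset=[[-0.025,0,0],[-0.025,0,0],[-0.025,0,0],[-0.025,0,0],[-0.025,0,0]], twist=[0,0,0,0,0], claw=[-0.4,-0.4,-0.4,-0.4,-0.4])

```text
t: 11.45
eef_pos: [0.6154, 0.0949, 0.0332]
ee_rot: [-180.0, -0.1, -3.8]
contact_force: [0.6, -1.3, 0.1]
grip_width: 0.0253
gripper_force: 0.1
```

Request:
drive_tool(offset=[[-0.025,0,0],[-0.025,0,0],[-0.025,0,0],[-0.025,0,0],[0,0,0]], twist=[0,0,0,0,0], claw=[-0.4,-0.4,-0.4,-0.4,-0.4])

```text
t: 11.87
eef_pos: [0.5991, 0.0959, 0.0314]
ee_rot: [180.0, 0.1, -3.8]
contact_force: [-0.9, 0.2, -0.7]
grip_width: 0.0258
gripper_force: 0.0
```

```bash
python3 - <<'E'
from h import *
c=snap('scene','s3',crop=(180,150,340,270),s=5); s=bot.get_state();print(s['eef_pos'],s['contact_force'])
E
```

```text
[0.59961209 0.09584352 0.03160769] [ 1.70941867  0.33163427 -0.20655035]
```

View pics/s3.png

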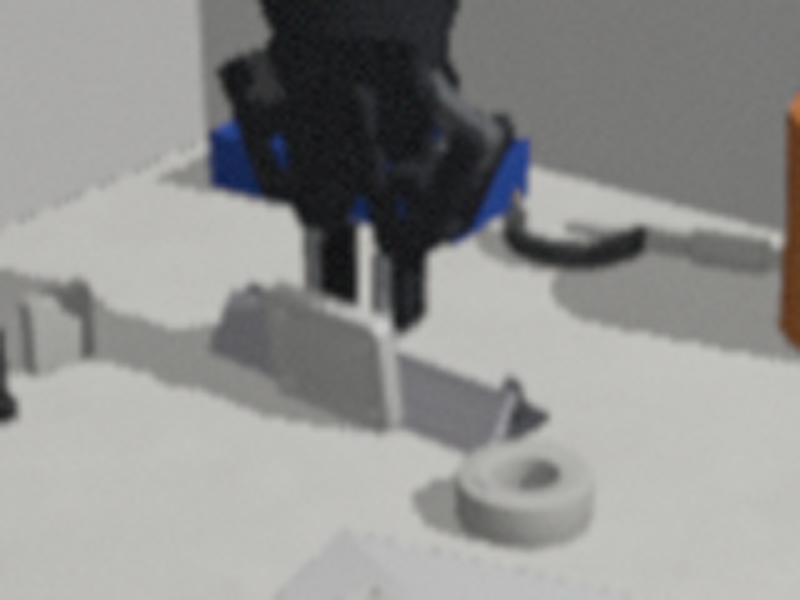

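The plate is nearly upright at (330,350) in the crop, with the fingers behind it. I continue the pull past tipping.

Request:
drive_tool(offset=[[-0.025,0,0],[-0.025,0,0],[-0.025,0,0],[-0.025,0,0],[-0.02,0,0]], twist=[0,0,0,0,0], claw=[-0.4,-0.4,-0.4,-0.4,-0.4])

```text
t: 12.33
eef_pos: [0.5816, 0.0971, 0.0318]
ee_rot: [180.0, 0.0, -3.8]
contact_force: [-0.3, -0.4, 0.2]
grip_width: 0.0257
gripper_force: 0.0
```

```bash
python3 - <<'E'
from h import *
c=snap('scene','s4',crop=(180,150,340,270),s=5); s=bot.get_state();print(s['eef_pos'],s['contact_force'])
E
```

```text
[0.58111188 0.09713877 0.03168845] [-0.933245    0.20752946 -0.2665771 ]
```

View pics/s4.png

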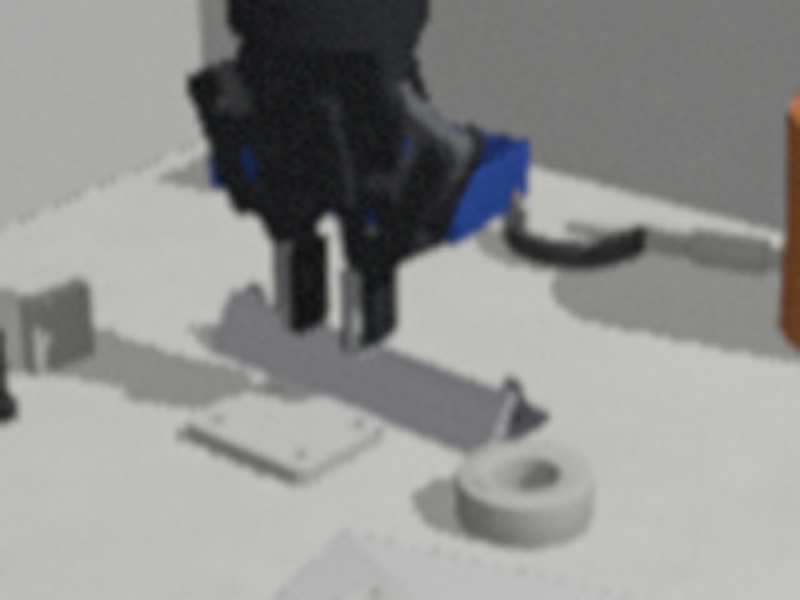

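The plate has toppled and lies flat in front of the fence at (285,435). I retract upward and check with the depth map.

Request:
drive_tool(offset=[[0,0,-0.25],[0,0,-0.25],[0,0,-0.25],[0,0,0],[0,0,0]], twist=[0,0,0,0,0], claw=[-0.4,-0.4,-0.4,-0.4,-0.4])

```text
t: 12.8
eef_pos: [0.5843, 0.0972, 0.1486]
ee_rot: [-179.9, -0.5, -3.8]
contact_force: [-0.5, 0.0, -1.4]
grip_width: 0.0259
gripper_force: 0.0
```

```bash
python3 - <<'E'
from h import *
c=bot.read_camera('scene')
pts=np.array([P(c,180+x/5,150+y/5) for x,y in [(285,435),(230,425),(300,460),(350,430),(280,410),(260,440)]]);print(pts)
print(bot.get_state()['eef_pos'],bot.get_state()['contact_force'])
E
```

```text
[[0.5457 0.0917 0.0059]
 [0.5388 0.1135 0.0063]
 [0.5311 0.0721 0.0081]
 [0.562  0.073  0.0069]
 [0.5594 0.1057 0.0064]
 [0.535  0.095  0.0074]]
[0.58270914 0.09707714 0.14564076] [-0.43061767 -0.24408328 -0.82352112]
```

The plate is flat: its top measures about 6–8 mm, and it lies in front of the foot line. Nothing touches it, so I'm handing in.

```bash
python3 -c "
from cell import bot
print(bot.sign_off())"
```

```text
the job is handed in; nothing more can be done
None
```

The plate was pushed up the fence and toppled back, and it now lies flat, face down, in front of the fence; no other object was touched, and I handed the job in at about 13 s. Part-way the plate briefly jammed at the fence foot, taking the push to about 50 N sideways and 40 N up at the wrist before I backed off and freed it.

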